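# Put the round tea tins on their stands

### The arm

A 7-joint arm with a two-finger parallel gripper is mounted at the origin on the work surface. World frame = base frame: x ahead of the robot, y to its left, z up, the work surface at z = 0. Lengths are in m, angles in rad, forces in N, time in s.
With the tool pointing down it reaches from about 0.4 to 0.85 m from the base axis. Payload 10.4 kg.
Tool frame: the origin (TCP) lies at the very end of the fingers, on their centre line; the grasp point (between the pads) lies 19 mm behind it; z points along the fingers, y is the line along which they close (so a half turn about z gives the same grasp; the last joint's range is limited). The gripper opens to 85 mm and grips with 20 to 120 N. Pads are 22 mm wide; open, the fingers measure 114 mm over their backs; the gripper's body (76 mm by 85 mm) begins 54 mm behind the grasp point. The pads swing forward as they close: fully open they stand 13 mm farther back than shut.
Start: joints at [-1.249, 0.332, -0.065, 1.46, 0.022, 1.35, -0.088], TCP at [0.211, 0.588, 0.231] pointing down, gripper open.
Joint ranges: [-2.6, 2.6], [-0.5, 2.12], [-1.47, 1.34], [0.16, 2.42], [-1.27, 4.41], [0.06, 2.06], [-2.6, 2.6]. Speed limits (rad/s): [2.22, 2.22, 2.79, 2.79, 3.14, 3.14, 3.14].

### API

Orientations are given as a unit quaternion [x, y, z, w].
In Python, from workcell import * gives the robot as it stands.
- The arm moves only by the tool step_arm, never from a script. Its argument "commands" is one flat list of numbers, 7 for each row, row after row: the finger opening in mm, from 0 to 85.4, then the shift along the world's x, y, z as a fraction of full scale, then the turn, a rotation vector about the world's x, y, z as a fraction of full scale. A call has exactly 10 rows; each row is the pose to reach, as a shift and turn from the pose commanded when the call began, turning the shorter way round; what a row does not reach only later rows make up. Full scale, the value 1, is 0.6 m for a shift and pi rad for a turn. A row lasts 1/8 s, in which the tool goes at most 62.5 mm and 10.7 degrees, less where a joint would pass 70% of its speed; a pose out of reach is approached as far as the arm can. A call with a number of a shift or a turn outside -1 to 1 is refused whole. A call with a gripper value outside its range is refused whole. The fingers move at their own pace and stop on an object; "squeeze" is the grip in N (left out, the last holds). Time passes only in rows, so rows that repeat a pose let the fingers close, or fill a call up. It gives the time, the measured TCP pose, the force, the opening and the grip force at its end, in the units of the state.
- get_obs(): the state, without advancing time (a new reading comes with each control period).
- camera(name): name is "scene" or "top"; returns the picture (480x640x3 uint8, red, green, blue); there is no depth.
- camera_params(name): a dict with "mtx" (3x3 intrinsics, pixels), "dist" ([k1, k2, p1, p2, k3] as OpenCV has them; the pictures are not rectified), "extrinsics" (4x4, takes a point from world to camera coordinates). Camera axes: x right, y down, z forward; pixel columns grow to the right and rows downward; lengths in m; the calibration is good to about 2 mm. A picture is of the moment at which its call begins. camera_params takes no time and is no camera call.
- hand_in(): hands the job in; it is judged then, once.
The state is a dict: "clock": time; "joint_pos": joint angles; "joint_velocities": joint speeds; "tau": joint torques, N m; "position": TCP position; "ee_rot": TCP orientation; "ft_force": force on the tool from outside, world axes, zero at the start; "torque": the same for the moment, N m; "grip_width": opening from 0.0 (shut) to 1.0 (fully open); "grasp_force": force on a finger pad.
Only numpy, scipy, OpenCV 4.12 (cv2) and the standard library are available. Lean on these libraries where they do the work, as an engineer would, in place of code of your own. Each camera call takes 0.05 s, during which the arm holds its last target. There are 200 camera calls.

### The job

Put the three round tea tins away, each upright inside the rim of the round wooden stand of its own size: the slim tin, which is still in its cell of the partitioned carton, on the small stand, the medium tin on the medium stand and the wide tin on the large one. Set them down without dropping or tipping any over, let go, and leave the square tin, the mouse and the mug where they are.

Things in the scene. Friction and masses are not known exactly. Their poses are not given: they have to be found in the camera images.
- tin_slim_center (a point): the slim (thinnest) round tea tin: plain steel upright cylinder with a flush lid, 34 mm in diameter (lid and foot bands 1 mm more), 110 mm tall, 120 g give or take a third. The point is its centre, half-way up (55 mm above its underside); z is its upright axis. It starts standing in one of the two cells of the carton (on the carton's 4 mm thick floor), with the square tin in the other cell.
- tin_medium_center (a point): the medium round tea tin: plain steel upright cylinder with a flush lid, 48 mm in diameter (lid and foot bands 1 mm more), 90 mm tall, 180 g give or take a third. The point is its centre, half-way up (45 mm above its underside); z is its upright axis. It starts standing on the desk.
- tin_wide_center (a point): the wide (thickest, lowest) round tea tin: plain steel upright cylinder with a flush lid, 62 mm in diameter (lid and foot bands 1 mm more), 70 mm tall, 220 g give or take a third. The point is its centre, half-way up (35 mm above its underside); z is its upright axis. It starts standing on the desk.
- stand_small: the small wooden tin stand, fixed to the desk: round dish with a raised rim, 54 mm inside the rim, 66 mm over it, floor 5 mm and rim 12 mm above the desk (desk top: z = 0). Origin at the centre of its underside, on the desk; z up. It belongs to the slim tin (34 mm).
- stand_medium: the medium wooden tin stand, fixed to the desk: round dish with a raised rim, 68 mm inside the rim, 80 mm over it, floor 5 mm and rim 12 mm above the desk (desk top: z = 0). Origin at the centre of its underside, on the desk; z up. It belongs to the medium tin (48 mm).
- stand_large: the large wooden tin stand, fixed to the desk: round dish with a raised rim, 82 mm inside the rim, 94 mm over it, floor 5 mm and rim 12 mm above the desk (desk top: z = 0). Origin at the centre of its underside, on the desk; z up. It belongs to the wide tin (62 mm).
- carton: open cardboard carton, fixed to the desk: 160 mm along its x, 138 mm along its y, 95 mm high, walls, floor and divider 4 mm thick. One divider as high as the walls, across the middle (in its y-z plane), makes two cells, each 74 mm (x) by 130 mm (y), centred at x = -39 and +39 mm. The fingers fit into a cell best when they close along the carton's y. Origin at the centre of its underside, on the desk.
- square_tin_center (a point): the square tin: steel, 46 by 46 mm (lid 1 mm more), 100 mm tall, standing in the other cell of the carton; not a round tin, it stays. The point is its centre, 50 mm above its underside.
- mouse_center (a point): grey computer mouse lying on the desk, 100 mm (its x) by 56 mm (its y), 32 mm high; it stays. The point is 16 mm above the desk.
- mug: pale blue mug on the desk, 80 mm across the mouth, 90 mm high, with its handle at its +y side; it stays. Origin at the centre of its underside.
Things that resemble listed ones, but are neither listed nor needed, are in the scene too. Leave any purple or turquoise look-alike of the part that bears tin_wide_center alone. What is shaped like the part that bears tin_medium_center but yellow is not meant.

How it is judged:
By the outcome, as a careful person would: the job done as asked, in the order asked, and still so for the second after the job is handed in, with the robot touching nothing.
It also fails if it takes over 96 s, if anything falls off the work surface, if the arm or the gripper's body presses on something with over 40 N, if the wrist force passes 120 N, or if a joint passes its speed limit or range.

## Working session

There is one attempt and no reset: what is moved stays moved. The work goes in short steps, Python scripts to look and compute and a tool call to move; the robot and the scene stay as the last step left them, time stands still between calls to the robot, and variables do not carry over. Pictures are saved under pics/ and viewed, at most 14 in all, crops included, and the job is handed in when it is done.

Besides the shell and the picture viewer there is one more tool, called by a JSON object that holds its "fn" and its "kwargs", one argument or row to a line. step_arm: Moves the arm, as the interface text tells. Its arguments: {"type":"object","properties":{"commands":{"type":"array","items":{"type":"number"}},"squeeze":{"type":"number"}},"required":["commands"]}

```bash
mkdir -p pics; python3 - <<'E'
from workcell import *
import cv2
for n in("scene","top"):
    cv2.imwrite(f"pics/{n}0.png",camera(n)[...,::-1]); p=camera_params(n); print(n,p)
o=get_obs();print(o["clock"],o["position"],o["ee_rot"],o["grip_width"])
E
```

```text
scene {'mtx': array([[572.92045231,   0.        , 316.76282865],
       [  0.        , 572.92045231, 237.71825777],
       [  0.        ,   0.        ,   1.        ]]), 'dist': array([-0.15265938,  0.        ,  0.        ,  0.        ,  0.        ]), 'extrinsics': array([[-0.84875672,  0.52868621,  0.01014526,  0.52486907],
       [ 0.43391034,  0.70731179, -0.55806079, -0.18301295],
       [-0.30221491, -0.46925571, -0.82973805,  1.6472791 ],
       [ 0.        ,  0.        ,  0.        ,  1.        ]])}
top {'mtx': array([[499.55589612,   0.        , 315.51020214],
       [  0.        , 499.55589612, 238.74504049],
       [  0.        ,   0.        ,   1.        ]]), 'dist': array([-0.0079083,  0.       ,  0.       ,  0.       ,  0.       ]), 'extrinsics': array([[ 0.00668458, -0.9998676 ,  0.01483562, -0.07150896],
       [-0.99690825, -0.00782486, -0.07818387,  0.58763226],
       [ 0.07828961, -0.01426713, -0.99682856,  1.31270279],
       [ 0.        ,  0.        ,  0.        ,  1.        ]])}
0.1 [0.21114125 0.58790891 0.23063006] [ 1.71539337e-01  9.85177080e-01 -6.08231354e-04 -8.51302341e-05] 0.9989507954466809
```

View pics/scene0.png

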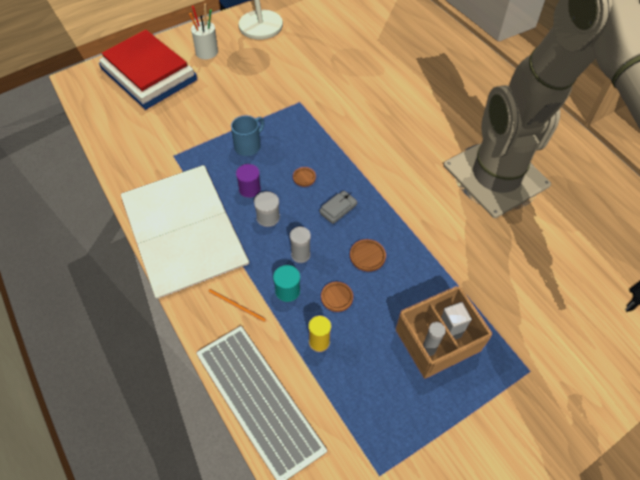

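View pics/top0.png

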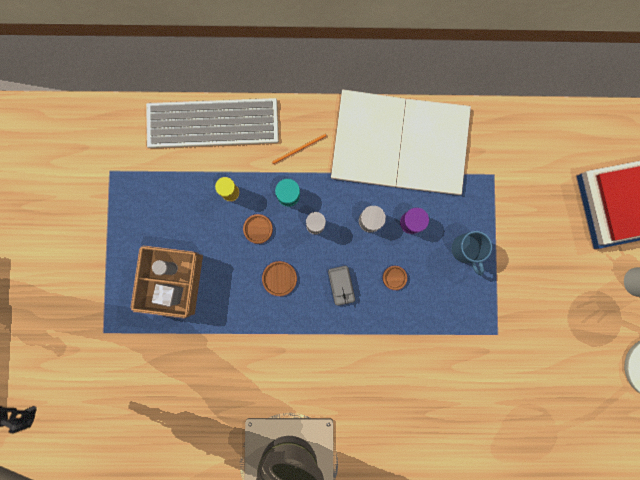

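The scene view shows grey tins at (267,209) wide, (300,245) medium and (435,335) slim in the carton. In the top view they are at (373,218), (316,222) and (160,267). The stands in the top view are at (258,229) medium, (279,279) large and (395,278) small.

```bash
cat > h.py <<'E'
from workcell import *
import numpy as np, cv2
def ray(n,uv,z):
    p=camera_params(n);E=p["extrinsics"];R,t=E[:3,:3],E[:3,3]
    q=cv2.undistortPoints(np.array(uv,float).reshape(-1,1,2),p["mtx"],p["dist"]).reshape(-1,2)
    d=np.c_[q,np.ones(len(q))]@R; c=-R.T@t
    return (c+d*((z-c[2])/d[:,2])[:,None])[:,:2]
def blobs(n,im,mask,z,amin=60,amax=3000):
    cs,_=cv2.findContours(mask.astype(np.uint8)*255,cv2.RETR_EXTERNAL,cv2.CHAIN_APPROX_NONE)
    for c in cs:
        a=cv2.contourArea(c)
        if amin<a<amax:
            w=ray(n,c.reshape(-1,2),z).astype(np.float32)
            (cx,cy),r=cv2.minEnclosingCircle(w);e=cv2.fitEllipse(w)
            print(n,"px",c.reshape(-1,2).mean(0).round(),a,"circ",round(cx,4),round(cy,4),"d",round(2*r,4),"ell",np.round(e[0],4),np.round(e[1],4))
E
python3 - <<'E'
from h import *
for n in("top","scene"):
    im=cv2.imread(f"pics/{n}0.png"); h=cv2.cvtColor(im,cv2.COLOR_BGR2HSV)
    roi=np.zeros(im.shape[:2],bool); 
    if n=="top": roi[172:333,107:496]=1
    else: roi[100:400,230:500]=1
    print("stands"); blobs(n,im,roi&((h[...,0]<14)|(h[...,0]>172))&(h[...,1]>90)&(h[...,2]>60),.012,150)
    for z in(.07,.09,.114): print("grey",z); blobs(n,im,roi&(h[...,1]<50)&(h[...,2]>110),z)
im=cv2.imread("pics/top0.png")
a=cv2.resize(im[235:325,120:210],(450,450),interpolation=cv2.INTER_CUBIC)
b=cv2.resize(im[195:255,296:396],(750,450)[::1],interpolation=cv2.INTER_CUBIC)[:,:750]
cv2.imwrite("pics/c1.png",a)
cv2.imwrite("pics/c2.png",b)
E
```

```text
stands
top px [395. 277.] 428.5 circ 0.4861 -0.2809 d 0.0656 ell [ 0.4864 -0.2807] [0.0624 0.0634]
top px [279. 278.] 899.0 circ 0.4826 0.0295 d 0.0932 ell [0.4823 0.0296] [0.0899 0.0911]
top px [257. 228.] 633.0 circ 0.6156 0.0895 d 0.0793 ell [0.6157 0.0894] [0.0761 0.0776]
grey 0.07
top px [163. 295.] 344.0 circ 0.4376 0.3226 d 0.0657 ell [0.4376 0.3226] [0.0545 0.0562]
top px [340. 285.] 498.0 circ 0.4665 -0.1309 d 0.0996 ell [ 0.4724 -0.1292] [0.0504 0.0964]
top px [159. 267.] 148.0 circ 0.5088 0.3337 d 0.0376 ell [0.5084 0.3336] [0.0344 0.0362]
top px [315. 222.] 290.0 circ 0.628 -0.065 d 0.0554 ell [ 0.6292 -0.0654] [0.0497 0.0508]
top px [373. 218.] 465.5 circ 0.6409 -0.2128 d 0.0692 ell [ 0.6408 -0.2144] [0.0622 0.0655]
top px [400. 179.] 1848.5 circ 0.7521 -0.2792 d 0.347 ell [ 0.7369 -0.3861] [0.05   0.5082]
grey 0.09
top px [163. 295.] 344.0 circ 0.4383 0.3169 d 0.0647 ell [0.4383 0.3168] [0.0536 0.0553]
top px [340. 285.] 498.0 circ 0.4668 -0.1296 d 0.098 ell [ 0.4726 -0.128 ] [0.0496 0.0949]
top px [159. 267.] 148.0 circ 0.5084 0.3278 d 0.037 ell [0.508  0.3276] [0.0339
[... 2389 characters left out ...]
d 0.113 ell [ 0.6562 -0.1834] [0.0601 0.1168]
grey 0.114
scene px [251. 372.] 2582.5 circ 0.8779 0.1874 d 0.2028 ell [0.9026 0.1956] [0.1026 0.195 ]
scene px [436. 334.] 252.0 circ 0.5195 0.3293 d 0.063 ell [0.5155 0.3276] [0.0317 0.0622]
scene px [457. 318.] 511.5 circ 0.4532 0.3234 d 0.085 ell [0.4507 0.3228] [0.0543 0.0759]
scene px [300. 245.] 482.5 circ 0.6498 -0.0284 d 0.1018 ell [ 0.6466 -0.0325] [0.0462 0.1086]
scene px [271. 308.] 466.0 circ 0.778 0.0758 d 0.506 ell [ 0.8024 -0.0889] [0.0471 0.2855]
scene px [340. 203.] 364.5 circ 0.503 -0.0802 d 0.0868 ell [ 0.5051 -0.0811] [0.0504 0.0864]
scene px [267. 209.] 616.0 circ 0.6635 -0.1628 d 0.1107 ell [ 0.6637 -0.1668] [0.0589 0.1144]
```

View pics/c1.png

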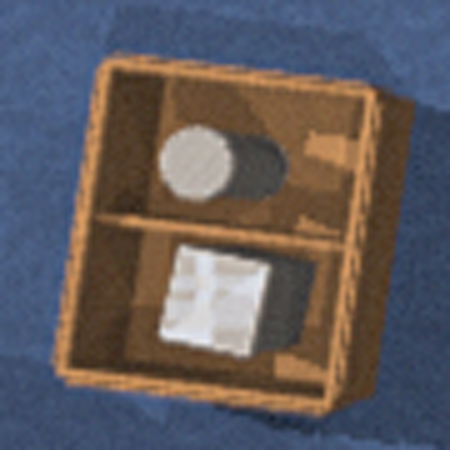

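View pics/c2.png

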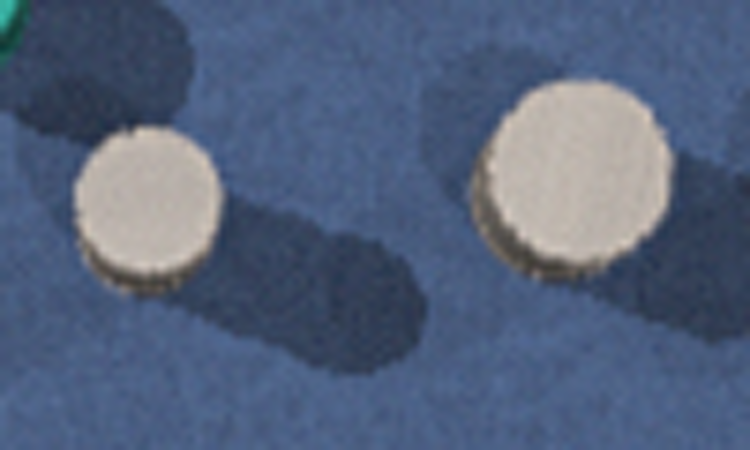

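The crops show the top discs brighter than the sides. The slim tin's top is at about (159,267), and its cell is the farther one. The medium top is at about (315,221) and the wide top at about (372.5,217.5).

```bash
python3 - <<'E'
from h import *
im=cv2.imread("pics/top0.png")
for name,(x,y),z in(("slim",(159,267),.114),("medium",(315,221),.09),("wide",(372,217),.07)):
    g=cv2.cvtColor(im,cv2.COLOR_BGR2GRAY); t=int(g[y-3:y+4,x-3:x+4].mean())
    m=np.zeros(g.shape,bool); m[y-18:y+18,x-18:x+18]=1
    h=cv2.cvtColor(im,cv2.COLOR_BGR2HSV)
    print(name,t); blobs("top",im,m&(g>t*.75)&(h[...,1]<60),z,80,900)
c=[(120+x/5-.4,235+y/5-.4) for x,y in((105,57),(378,85),(328,410),(58,378))]
w=ray("top",c,.095); print(w.round(4),"centre",w.mean(0).round(4))
for i in range(4):
    d=w[(i+1)%4]-w[i]; print(np.linalg.norm(d).round(4),np.degrees(np.arctan2(d[1],d[0])).round(1))
# scene tops: coordinates of lid tops via bright blobs
im=cv2.imread("pics/scene0.png")
a=[cv2.resize(im[y-30:y+30,x-32:x+32],(384,360),interpolation=cv2.INTER_CUBIC) for x,y in((300,245),(267,209))]
cv2.imwrite("pics/c3.png",np.hstack(a))
cv2.imwrite("pics/c4.png",cv2.resize(im[285:380,392:496],(728,665)[:2],interpolation=cv2.INTER_CUBIC)[:600])
E
```

```text
slim 178
top px [159. 267.] 142.0 circ 0.5076 0.3213 d 0.036 ell [0.5075 0.3216] [0.0332 0.0338]
medium 178
top px [315. 221.] 269.0 circ 0.6276 -0.0658 d 0.0504 ell [ 0.6276 -0.0656] [0.047 0.048]
wide 183
top px [373. 217.] 426.5 circ 0.6416 -0.2153 d 0.0645 ell [ 0.6416 -0.215 ] [0.0606 0.0614]
[[0.5607 0.3741]
 [0.5477 0.2366]
 [0.3853 0.2574]
 [0.4003 0.3921]] centre [0.4735 0.315 ]
0.1381 -95.4
0.1637 172.7
0.1355 83.7
0.1615 -6.4
```

View pics/c3.png

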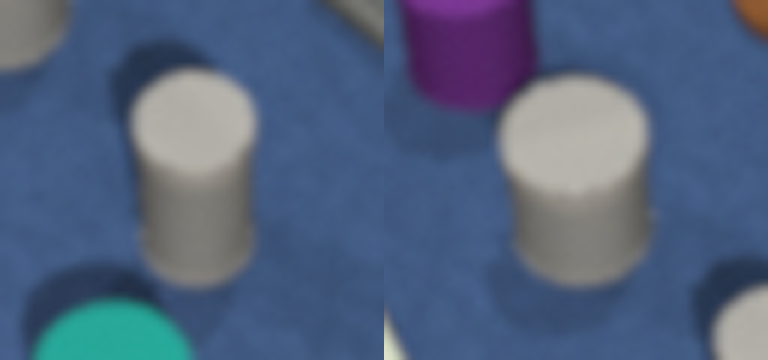

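View pics/c4.png

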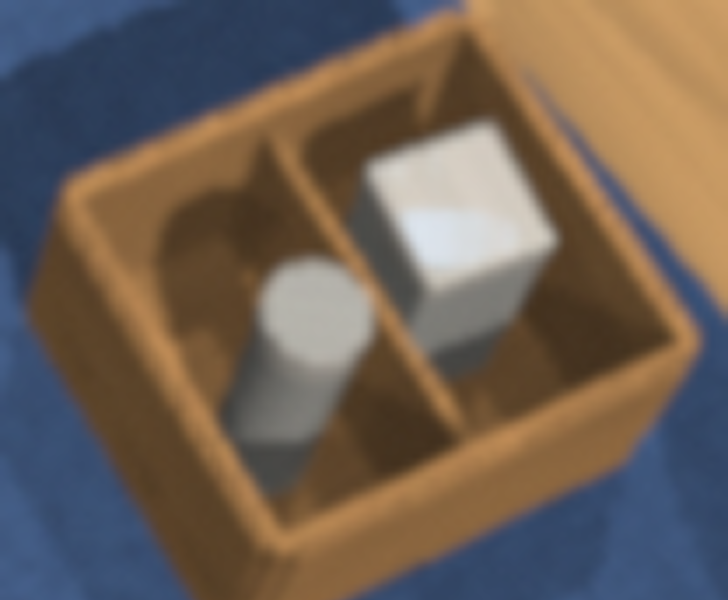

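```bash
python3 - <<'E'
from h import *
for uv,z in(((436.9,329.3),.114),((299.9,234.8),.09),((266.3,201.1),.07)): print(ray("scene",[uv],z).round(4))
o=get_obs();print(o["position"])
E
```

```text
[[0.5085 0.3219]]
[[ 0.6277 -0.0655]]
[[ 0.641  -0.2147]]
[0.21114125 0.58790891 0.23063006]
```

{"fn": "step_arm", "kwargs": {
  "commands": [55,0.03,-0.027,0,0,0,0,55,0.1,-0.09,0,0,0,0.01,55,0.18,-0.16,0,0,0,0.03,55,0.25,-0.224,0,0,0,0.045,55,0.32,-0.287,0,0,0,0.06,55,0.39,-0.35,0,0,0,0.074,55,0.45,-0.403,0,0,0,0.074,55,0.485,-0.435,0,0,0,0.074,55,0.495,-0.4437,0,0,0,0.074,55,0.495,-0.4437,0,0,0,0.074],
  "squeeze": 30
}}

```text
clock: 1.35
position: [0.5077, 0.3226, 0.231]
ee_rot: [0.056, 0.998, 0.0, -0.0]
ft_force: [-0.0, 0.9, 0.6]
grip_width: 0.641
grasp_force: 0.0
```

{"fn": "step_arm", "kwargs": {
  "commands": [55,0,-0.001,-0.03,0,0,0,55,0,-0.001,-0.08,0,0,0,55,0,-0.001,-0.13,0,0,0,55,0,-0.001,-0.18,0,0,0,55,0,-0.001,-0.22,0,0,0,55,0,-0.001,-0.25,0,0,0,55,0,-0.001,-0.268,0,0,0,55,0,-0.001,-0.268,0,0,0,45,0,-0.001,-0.268,0,0,0,40,0,-0.001,-0.268,0,0,0]
}}

```text
clock: 2.6
position: [0.5087, 0.3217, 0.0714]
ee_rot: [0.056, 0.998, 0.001, 0.001]
ft_force: [1.9, 0.0, -0.7]
grip_width: 0.472
grasp_force: 0.0
```

{"fn": "step_arm", "kwargs": {
  "commands": [36,0,0,0,0,0,0,33,0,0,0,0,0,0,28,0,0,0,0,0,0,25,0,0,0,0,0,0,25,0,0,0,0,0,0,25,0,0,0,0,0,0,25,0,0,0,0,0,0,25,0,0,0,0,0,0,25,0,0,0,0,0,0,25,0,0,0,0,0,0]
}}

```text
clock: 3.85
position: [0.5085, 0.3216, 0.0711]
ee_rot: [0.056, 0.998, 0.0, 0.0]
ft_force: [-0.1, -0.7, 5.2]
grip_width: 0.391
grasp_force: 29.4
```

{"fn": "step_arm", "kwargs": {
  "commands": [25,0,0,0.01,0,0,0,25,0,0,0.03,0,0,0,25,0,0,0.06,0,0,0,25,0,0,0.1,0,0,0,25,0,0,0.14,0,0,0,25,0,0,0.18,0,0,0,25,0,0,0.22,0,0,0,25,0,0,0.25,0,0,0,25,0,0,0.265,0,0,0,25,0,0,0.265,0,0,0]
}}

```text
clock: 5.1
position: [0.5083, 0.3215, 0.2299]
ee_rot: [0.056, 0.998, 0.0, 0.0]
ft_force: [0.5, 0.0, -1.1]
grip_width: 0.391
grasp_force: 30.0
```

{"fn": "step_arm", "kwargs": {
  "commands": [25,0,-0.01,0,0,0,0,25,0,-0.04,0,0,0,0,25,0,-0.09,0,0,0,0,25,0,-0.15,0,0,0,0,25,0,-0.21,0,0,0,0,25,0,-0.27,0,0,0,0,25,0,-0.33,0,0,0,0,25,0,-0.39,0,0,0,0,25,0,-0.45,0,0,0,0,25,0,-0.5,0,0,0,0]
}}

```text
clock: 6.35
position: [0.5074, 0.0185, 0.2292]
ee_rot: [0.057, 0.998, -0.0, -0.0]
ft_force: [0.2, 0.3, -1.1]
grip_width: 0.392
grasp_force: 30.0
```

{"fn": "step_arm", "kwargs": {
  "commands": [25,-0.005,-0.06,0,0,0,0,25,-0.01,-0.12,0,0,0,0,25,-0.015,-0.18,0,0,0,0,25,-0.02,-0.24,0,0,0,0,25,-0.025,-0.3,0,0,0,0,25,-0.03,-0.36,0,0,0,0,25,-0.035,-0.42,0,0,0,0,25,-0.035,-0.47,0,0,0,0,25,-0.035,-0.495,0,0,0,0,25,-0.035,-0.5,0,0,0,0]
}}

```text
clock: 7.6
position: [0.4865, -0.2793, 0.2292]
ee_rot: [0.057, 0.998, 0.0, -0.0]
ft_force: [0.1, 1.1, -1.3]
grip_width: 0.392
grasp_force: 30.1
```

{"fn": "step_arm", "kwargs": {
  "commands": [25,0.001,0,-0.03,0,0,0,25,0.001,0,-0.08,0,0,0,25,0.001,0,-0.13,0,0,0,25,0.001,0,-0.17,0,0,0,25,0.001,0,-0.2,0,0,0,25,0.001,0,-0.22,0,0,0,25,0.001,0,-0.235,0,0,0,25,0.001,0,-0.245,0,0,0,25,0.001,0,-0.252,0,0,0,25,0.001,0,-0.252,0,0,0]
}}

```text
clock: 8.85
position: [0.4879, -0.2786, 0.0783]
ee_rot: [0.056, 0.998, 0.0, 0.0]
ft_force: [-0.2, -0.0, -1.4]
grip_width: 0.388
grasp_force: 30.1
```

```bash
python3 - <<'E'
from h import *
print(get_obs()["position"],get_obs()["ft_force"])
a=camera("scene")[...,::-1];b=camera("top")[...,::-1]
cv2.imwrite("pics/p1.png",np.hstack([cv2.resize(a[110:210,250:350],(400,400)),cv2.resize(b[220:320,340:440],(400,400))]))
E
```

```text
[ 0.48788846 -0.27860299  0.07834523] [-0.22781814 -0.03404791 -1.39767826]
```

View pics/p1.png

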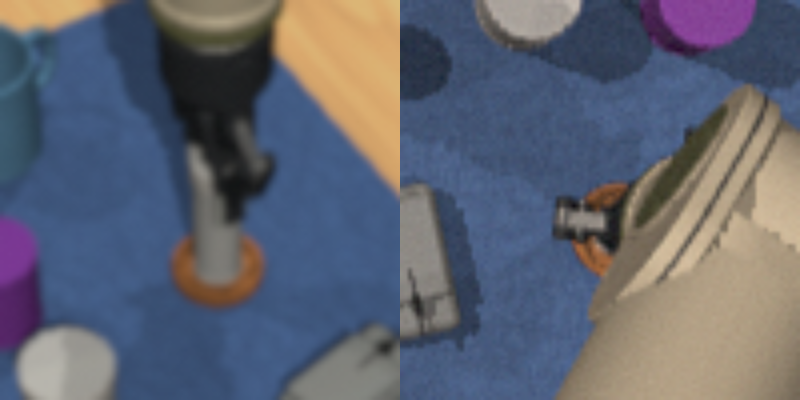

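The slim tin's foot, at about (217,275) in the left crop, is centred over the small stand. I'll lower it slowly and release.

{"fn": "step_arm", "kwargs": {
  "commands": [25,0,0,-0.003,0,0,0,25,0,0,-0.005,0,0,0,25,0,0,-0.007,0,0,0,25,0,0,-0.008,0,0,0,25,0,0,-0.009,0,0,0,25,0,0,-0.01,0,0,0,25,0,0,-0.0105,0,0,0,25,0,0,-0.0105,0,0,0,25,0,0,-0.0105,0,0,0,25,0,0,-0.0105,0,0,0]
}}

```text
clock: 10.2
position: [0.4879, -0.2786, 0.0721]
ee_rot: [0.056, 0.998, 0.0, 0.0]
ft_force: [-0.6, -0.4, 0.8]
grip_width: 0.393
grasp_force: 30.2
```

{"fn": "step_arm", "kwargs": {
  "commands": [34,0,0,0,0,0,0,36,0,0,0,0,0,0,38,0,0,0,0,0,0,42,0,0,0,0,0,0,46,0,0,0,0,0,0,50,0,0,0,0,0,0,55,0,0,0,0,0,0,55,0,0,0,0,0,0,55,0,0,0,0,0,0,55,0,0,0,0,0,0]
}}

```text
clock: 11.45
position: [0.4878, -0.2786, 0.072]
ee_rot: [0.056, 0.998, 0.0, -0.0]
ft_force: [0.0, 0.7, -0.2]
grip_width: 0.644
grasp_force: 0.0
```

{"fn": "step_arm", "kwargs": {
  "commands": [55,0,0,0.01,0,0,0,55,0,0,0.03,0,0,0,55,0,0,0.06,0,0,0,55,0,0,0.1,0,0,0,55,0,0,0.14,0,0,0,55,0,0,0.18,0,0,0,55,0,0,0.22,0,0,0,55,0,0,0.25,0,0,0,55,0,0,0.265,0,0,0,55,0,0,0.265,0,0,0]
}}

```text
clock: 12.7
position: [0.488, -0.2786, 0.2314]
ee_rot: [0.056, 0.998, -0.0, 0.0]
ft_force: [-0.3, -0.1, -0.0]
grip_width: 0.645
grasp_force: 0.0
```

{"fn": "step_arm", "kwargs": {
  "commands": [70,0.01,0.015,0,0,0,0,70,0.04,0.06,0,0,0,0,70,0.085,0.13,0,0,0,0,70,0.13,0.2,0,0,0,0,70,0.17,0.26,0,0,0,0,70,0.2,0.31,0,0,0,0,70,0.225,0.34,0,0,0,0,70,0.2325,0.355,0,0,0,0,70,0.2325,0.355,0,0,0,0,70,0.2325,0.355,0,0,0,0]
}}

```text
clock: 13.95
position: [0.6268, -0.0673, 0.2312]
ee_rot: [0.057, 0.998, -0.0, -0.0]
ft_force: [-0.6, -0.4, -0.6]
grip_width: 0.82
grasp_force: 0.0
```

{"fn": "step_arm", "kwargs": {
  "commands": [70,0.001,0.002,-0.03,0,0,0,70,0.001,0.002,-0.08,0,0,0,70,0.001,0.002,-0.14,0,0,0,70,0.001,0.002,-0.2,0,0,0,70,0.001,0.002,-0.25,0,0,0,70,0.001,0.002,-0.29,0,0,0,70,0.001,0.002,-0.315,0,0,0,70,0.001,0.002,-0.327,0,0,0,70,0.001,0.002,-0.327,0,0,0,60,0.001,0.002,-0.327,0,0,0]
}}

```text
clock: 15.2
position: [0.6285, -0.0645, 0.0357]
ee_rot: [0.056, 0.998, 0.0, 0.001]
ft_force: [0.2, -0.2, 0.8]
grip_width: 0.702
grasp_force: 0.0
```

{"fn": "step_arm", "kwargs": {
  "commands": [55,0,0,0,0,0,0,51,0,0,0,0,0,0,48,0,0,0,0,0,0,45,0,0,0,0,0,0,40,0,0,0,0,0,0,38,0,0,0,0,0,0,38,0,0,0,0,0,0,38,0,0,0,0,0,0,38,0,0,0,0,0,0,38,0,0,0,0,0,0]
}}

```text
clock: 16.45
position: [0.6282, -0.0646, 0.0352]
ee_rot: [0.056, 0.998, -0.0, 0.0]
ft_force: [-1.3, -0.9, 5.1]
grip_width: 0.559
grasp_force: 31.0
```

{"fn": "step_arm", "kwargs": {
  "commands": [38,0,0,0.01,0,0,0,38,0,0,0.03,0,0,0,38,0,0,0.06,0,0,0,38,0,0,0.1,0,0,0,38,0,0,0.14,0,0,0,38,0,0,0.165,0,0,0,38,0,0.01,0.17,0,0,0,38,0,0.03,0.17,0,0,0,38,-0.005,0.065,0.17,0,0,0,38,-0.01,0.1,0.17,0,0,0]
}}

```text
clock: 17.7
position: [0.6212, -0.002, 0.1359]
ee_rot: [0.056, 0.998, 0.0, -0.001]
ft_force: [0.4, 0.5, -1.7]
grip_width: 0.557
grasp_force: 30.9
```

{"fn": "step_arm", "kwargs": {
  "commands": [38,-0.002,0.04,0,0,0,0,38,-0.005,0.08,0,0,0,0,38,-0.008,0.12,0,0,0,0,38,-0.0085,0.148,0,0,0,0,38,-0.0085,0.1585,0,0,0,0,38,-0.0085,0.1585,-0.03,0,0,0,38,-0.0085,0.1585,-0.08,0,0,0,38,-0.0085,0.1585,-0.12,0,0,0,38,-0.0085,0.1585,-0.14,0,0,0,38,-0.0085,0.1585,-0.15,0,0,0]
}}

```text
clock: 18.95
position: [0.6166, 0.0899, 0.0459]
ee_rot: [0.057, 0.998, -0.0, -0.0]
ft_force: [-0.7, -0.0, -2.2]
grip_width: 0.55
grasp_force: 31.0
```

```bash
python3 - <<'E'
from h import *
print(get_obs()["position"],get_obs()["ft_force"])
a=camera("scene")[...,::-1];b=camera("top")[...,::-1]
cv2.imwrite("pics/p2.png",np.hstack([cv2.resize(a[230:330,290:390],(400,400)),cv2.resize(a[130:230,255:355],(400,400))]))
E
```

```text
[0.61660759 0.08986433 0.04594162] [-0.65675789 -0.01953414 -2.22205585]
```

View pics/p2.png

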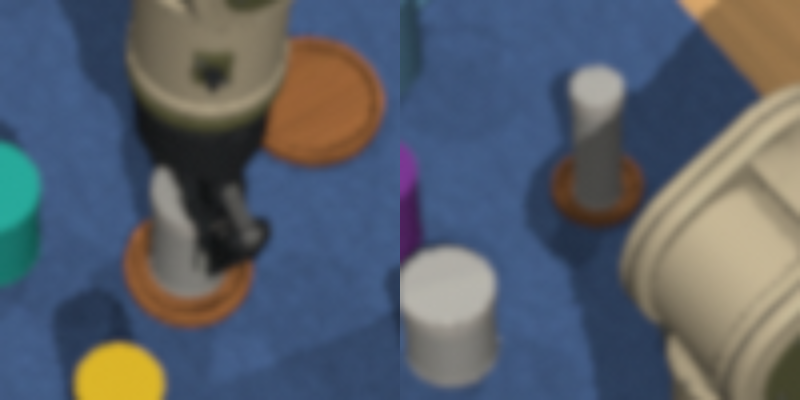

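The slim tin stands upright in the small stand, and the medium tin's foot (187,275) is centred over its stand.

{"fn": "step_arm", "kwargs": {
  "commands": [38,0,0,-0.003,0,0,0,38,0,0,-0.005,0,0,0,38,0,0,-0.007,0,0,0,38,0,0,-0.008,0,0,0,38,0,0,-0.009,0,0,0,38,0,0,-0.0095,0,0,0,38,0,0,-0.01,0,0,0,38,0,0,-0.01,0,0,0,38,0,0,-0.01,0,0,0,38,0,0,-0.01,0,0,0]
}}

```text
clock: 20.3
position: [0.6168, 0.0907, 0.0409]
ee_rot: [0.056, 0.998, 0.0, 0.0]
ft_force: [-0.1, -0.1, -1.8]
grip_width: 0.558
grasp_force: 31.0
```

{"fn": "step_arm", "kwargs": {
  "commands": [38,0,0,-0.0005,0,0,0,38,0,0,-0.001,0,0,0,38,0,0,-0.0015,0,0,0,38,0,0,-0.002,0,0,0,38,0,0,-0.002,0,0,0,38,0,0,-0.002,0,0,0,38,0,0,-0.002,0,0,0,38,0,0,-0.002,0,0,0,38,0,0,-0.002,0,0,0,38,0,0,-0.002,0,0,0]
}}

```text
clock: 21.55
position: [0.6169, 0.0907, 0.0402]
ee_rot: [0.056, 0.998, 0.0, 0.0]
ft_force: [-2.9, 0.3, 6.7]
grip_width: 0.551
grasp_force: 31.5
```

Contact. Release and rise.

{"fn": "step_arm", "kwargs": {
  "commands": [47,0,0,0,0,0,0,49,0,0,0,0,0,0,52,0,0,0,0,0,0,56,0,0,0,0,0,0,60,0,0,0,0,0,0,65,0,0,0,0,0,0,70,0,0,0,0,0,0,70,0,0,0,0,0,0,70,0,0,0,0,0,0,70,0,0,0,0,0,0]
}}

```text
clock: 22.8
position: [0.6168, 0.0907, 0.0396]
ee_rot: [0.056, 0.998, 0.0, -0.0]
ft_force: [-0.8, -0.1, 0.2]
grip_width: 0.82
grasp_force: 0.0
```

{"fn": "step_arm", "kwargs": {
  "commands": [70,0,0,0.01,0,0,0,70,0,0,0.03,0,0,0,70,0,0,0.06,0,0,0,70,0,0,0.11,0,0,0,70,0,0,0.16,0,0,0,70,0,0,0.21,0,0,0,70,0,0,0.25,0,0,0,70,0,0,0.28,0,0,0,70,0,0,0.3,0,0,0,70,0,0,0.3,0,0,0]
}}

```text
clock: 24.05
position: [0.6171, 0.0907, 0.2203]
ee_rot: [0.056, 0.998, 0.0, 0.0]
ft_force: [0.7, 0.1, 0.5]
grip_width: 0.817
grasp_force: 0.0
```

{"fn": "step_arm", "kwargs": {
  "commands": [85,0.001,-0.01,0,0,0,0,85,0.003,-0.05,0,0,0,-0.04,85,0.01,-0.11,0,0,0,-0.08,85,0.016,-0.18,0,0,0,-0.12,85,0.022,-0.25,0,0,0,-0.16,85,0.028,-0.33,0,0,0,-0.1667,85,0.034,-0.41,0,0,0,-0.1667,85,0.04,-0.475,0,0,0,-0.1667,85,0.04,-0.5095,0,0,0,-0.1667,85,0.04,-0.5095,0,0,0,-0.1667]
}}

```text
clock: 25.3
position: [0.6402, -0.2163, 0.219]
ee_rot: [0.314, 0.949, -0.0, -0.0]
ft_force: [-0.2, 1.0, 0.7]
grip_width: 0.994
grasp_force: 0.0
```

{"fn": "step_arm", "kwargs": {
  "commands": [85,0,0,0,0,0,0,85,0,0,0,0,0,0,85,0,0,0,0,0,0,85,0,0,0,0,0,0,85,0,0,-0.02,0,0,0,85,0,0,-0.05,0,0,0,85,0,0,-0.09,0,0,0,85,0,0,-0.11,0,0,0,85,0,0,-0.12,0,0,0,85,0,0,-0.12,0,0,0]
}}

```text
clock: 26.55
position: [0.6408, -0.215, 0.1475]
ee_rot: [0.313, 0.95, -0.0, -0.0]
ft_force: [-0.1, 0.5, 0.6]
grip_width: 0.996
grasp_force: 0.0
```

```bash
python3 - <<'E'
from h import *
print(get_obs()["position"],get_obs()["ft_force"])
a=camera("scene")[...,::-1];b=camera("top")[...,::-1]
cv2.imwrite("pics/p3.png",np.hstack([cv2.resize(a[150:250,215:315],(400,400)),cv2.resize(a[230:330,290:390],(400,400))]))
E
```

```text
[ 0.64083081 -0.21501921  0.14753814] [-0.14898018  0.5097248   0.6344941 ]
```

View pics/p3.png

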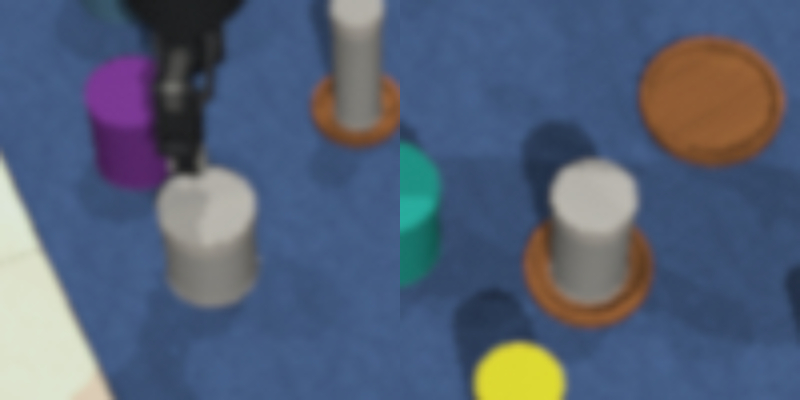

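The medium tin stands upright in its stand. The open fingers are above the wide tin and clear of the purple one.

{"fn": "step_arm", "kwargs": {
  "commands": [85,0,0,-0.02,0,0,0,85,0,0,-0.05,0,0,0,85,0,0,-0.09,0,0,0,85,0,0,-0.13,0,0,0,85,0,0,-0.16,0,0,0,85,0,0,-0.185,0,0,0,85,0,0,-0.2,0,0,0,85,0,0,-0.207,0,0,0,85,0,0,-0.207,0,0,0,80,0,0,-0.207,0,0,0]
}}

```text
clock: 27.9
position: [0.6412, -0.2151, 0.0241]
ee_rot: [0.313, 0.95, 0.0, 0.0]
ft_force: [-0.1, 0.6, -0.0]
grip_width: 0.937
grasp_force: 0.0
```

{"fn": "step_arm", "kwargs": {
  "commands": [72,0,0,0,0,0,0,67,0,0,0,0,0,0,63,0,0,0,0,0,0,60,0,0,0,0,0,0,56,0,0,0,0,0,0,52,0,0,0,0,0,0,52,0,0,0,0,0,0,52,0,0,0,0,0,0,52,0,0,0,0,0,0,52,0,0,0,0,0,0]
}}

```text
clock: 29.15
position: [0.6412, -0.2149, 0.0238]
ee_rot: [0.313, 0.95, 0.0, 0.0]
ft_force: [0.2, 1.6, 5.6]
grip_width: 0.719
grasp_force: 33.3
```

{"fn": "step_arm", "kwargs": {
  "commands": [52,0,0,0.01,0,0,0,52,0,0,0.03,0,0,0,52,0,0,0.06,0,0,0,52,0,0,0.1,0,0,0,52,0,0,0.14,0,0,0,52,0,0,0.17,0,0,0,52,-0.005,0.01,0.183,0,0,0,52,-0.025,0.04,0.183,0,0,0,52,-0.05,0.08,0.183,0,0,0,52,-0.08,0.125,0.183,0,0,0]
}}

```text
clock: 30.4
position: [0.5918, -0.1389, 0.1327]
ee_rot: [0.313, 0.95, -0.0, -0.0]
ft_force: [1.0, 0.3, -2.4]
grip_width: 0.722
grasp_force: 33.3
```

{"fn": "step_arm", "kwargs": {
  "commands": [52,-0.03,0.05,0,0,0,0,52,-0.065,0.1,0,0,0,0,52,-0.1,0.155,0,0,0,0,52,-0.13,0.205,0,0,0,0,52,-0.155,0.245,0,0,0,0,52,-0.172,0.272,0,0,0,0,52,-0.18,0.282,0,0,0,0,52,-0.1823,0.285,0,0,0,0,52,-0.1823,0.285,0,0,0,0,52,-0.1823,0.285,0,0,0,0]
}}

```text
clock: 31.65
position: [0.4837, 0.0304, 0.1332]
ee_rot: [0.313, 0.95, -0.0, 0.0]
ft_force: [0.1, 0.2, -2.7]
grip_width: 0.716
grasp_force: 33.3
```

{"fn": "step_arm", "kwargs": {
  "commands": [52,0,0,-0.01,0,0,0,52,0,0,-0.03,0,0,0,52,0,0,-0.06,0,0,0,52,0,0,-0.09,0,0,0,52,0,0,-0.12,0,0,0,52,0,0,-0.14,0,0,0,52,0,0,-0.155,0,0,0,52,0,0,-0.162,0,0,0,52,0,0,-0.1635,0,0,0,52,0,0,-0.1635,0,0,0]
}}

```text
clock: 32.9
position: [0.4838, 0.0311, 0.0355]
ee_rot: [0.313, 0.95, 0.0, 0.0]
ft_force: [-0.7, 0.1, -1.7]
grip_width: 0.721
grasp_force: 33.3
```

```bash
python3 - <<'E'
from h import *
print(get_obs()["position"],get_obs()["ft_force"])
a=camera("scene")[...,::-1];b=camera("top")[...,::-1]
cv2.imwrite("pics/p4.png",np.hstack([cv2.resize(a[200:300,315:415],(400,400)),cv2.resize(b[230:330,230:330],(400,400))]))
E
```

```text
[0.48376637 0.03106756 0.03548061] [-0.66469193  0.10432732 -1.6847531 ]
```

View pics/p4.png

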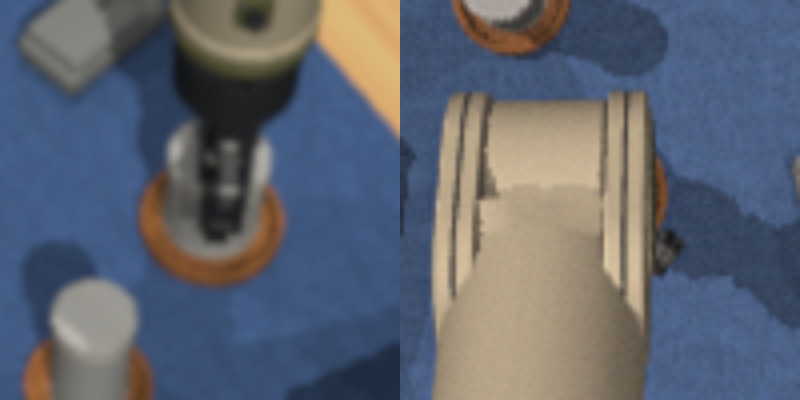

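The wide tin (bottom at about (213,230) in the left crop) sits centrally over the large stand at about (212,222). Lowering 6.7 mm.

{"fn": "step_arm", "kwargs": {
  "commands": [52,0,0,-0.003,0,0,0,52,0,0,-0.006,0,0,0,52,0,0,-0.008,0,0,0,52,0,0,-0.0095,0,0,0,52,0,0,-0.0105,0,0,0,52,0,0,-0.011,0,0,0,52,0,0,-0.0115,0,0,0,52,0,0,-0.0115,0,0,0,52,0,0,-0.0115,0,0,0,52,0,0,-0.0115,0,0,0]
}}

```text
clock: 34.25
position: [0.4835, 0.031, 0.0287]
ee_rot: [0.313, 0.95, 0.0, -0.0]
ft_force: [-4.4, 0.4, 6.3]
grip_width: 0.719
grasp_force: 34.0
```

{"fn": "step_arm", "kwargs": {
  "commands": [61,0,0,0,0,0,0,63,0,0,0,0,0,0,66,0,0,0,0,0,0,70,0,0,0,0,0,0,75,0,0,0,0,0,0,80,0,0,0,0,0,0,85,0,0,0,0,0,0,85,0,0,0,0,0,0,85,0,0,0,0,0,0,85,0,0,0,0,0,0]
}}

```text
clock: 35.5
position: [0.4834, 0.031, 0.0282]
ee_rot: [0.313, 0.95, 0.0, -0.0]
ft_force: [-0.0, -0.5, 0.9]
grip_width: 0.996
grasp_force: 0.0
```

{"fn": "step_arm", "kwargs": {
  "commands": [85,0,0,0.01,0,0,0,85,0,0,0.03,0,0,0,85,0,0,0.06,0,0,0,85,0,0,0.11,0,0,0,85,0,0,0.16,0,0,0,85,0,0,0.21,0,0,0,85,0,0,0.26,0,0,0,85,0,0,0.31,0,0,0,85,0,0,0.34,0,0,0,85,0,0,0.35,0,0,0]
}}

```text
clock: 36.75
position: [0.4839, 0.0309, 0.2399]
ee_rot: [0.313, 0.95, 0.001, 0.001]
ft_force: [-0.7, -0.5, -0.1]
grip_width: 0.995
grasp_force: 0.0
```

{"fn": "step_arm", "kwargs": {
  "commands": [85,0,0.02,0,0,0,0,85,0,0.06,0,0,0,0,85,0,0.12,0,0,0,0,85,0,0.18,0,0,0,0,85,0,0.24,0,0,0,0,85,0,0.3,0,0,0,0,85,0,0.35,0,0,0,0,85,0,0.38,0,0,0,0,85,0,0.39,0,0,0,0,85,0,0.39,0,0,0,0]
}}

```text
clock: 38.0
position: [0.4835, 0.2644, 0.238]
ee_rot: [0.313, 0.95, -0.0, -0.0]
ft_force: [0.6, 0.2, -0.9]
grip_width: 0.995
grasp_force: 0.0
```

```bash
python3 - <<'E'
from h import *
cv2.imwrite("pics/f_scene.png",camera("scene")[...,::-1])
E
```

```text
(no output)
```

View pics/f_scene.png

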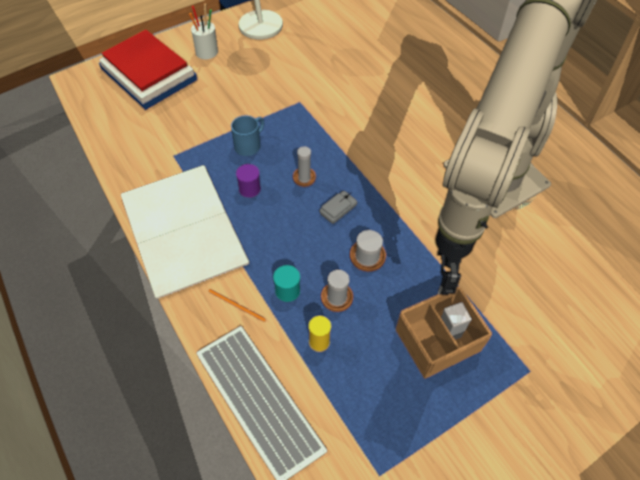

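All three tins stand upright in their stands: slim at (304,165), wide at (369,248) and medium at (338,288). The square tin, mouse and mug look unmoved, and the gripper is clear of everything.

```bash
python3 -c "
from workcell import *
print(hand_in())"
```

```text
the job is handed in; nothing more can be done
None
```

The slim, medium and wide tins are each standing upright on their own stands and released, the square tin, mouse and mug look unmoved in the final picture, and the job was handed in at about 38 s.

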